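# Swap the torches and light the candy jar

### The job

Swap the torches: gently stand the drained black torch, lens down, fully home in the empty charging cup and let go of it, and only then draw the charged orange torch up out of the other cup. Tip the orange torch to a slant about half-way between upright and level and finish while still holding it raised, still and touching nothing else, its lens about 20 cm from the candy jar and pointing at the middle of the jar. Leave the jar and the mug where they stand.

Things in the scene. Friction and masses are not known exactly. Their poses are not given: they have to be found in the camera images.
- black_torch_center (a point): Centre (half-way up, 52.5 mm above the lens face) of the drained pocket torch with a black barrel: 105 mm long, about 0.12 kg, at first standing on the desk on its lens. The flat dark steel head at the lens end is 32 mm across for 32 mm (edge chamfered 1.5 by 3 mm at the lens face), tapers until 42 mm from the lens, then a plain round barrel 24 mm across runs to the tail; grip the barrel, e.g. 80 mm from the lens. z runs from the lens to the tail (up while it stands).
- orange_torch_center (a point): Centre (half-way up, 52.5 mm from the lens face) of the charged pocket torch with an orange barrel: same size, shape and axes as the black one. At first it stands lens down in the full charging cup, its lens face 10 mm and its tail 115 mm above the desk. z runs from lens to tail: the lens points along -z.
- cup_empty: The empty charging cup: white plastic block 66 x 66 mm, 40 mm high, fixed to the desk, with one round bore in the middle of its top, 36 mm across (chamfered 3 mm at the mouth) and 30 mm deep, so the bore's floor is 10 mm above the desk. Origin at the centre of its underside, z up. A torch fully home in it has its centre 62.5 mm above the desk.
- cup_full: The charging cup that holds the orange torch at first: same as the empty cup, fixed.
- jar_middle (a point): Middle of the candy jar, 50 mm above the desk on the jar's axis. Loose glass jar 76 mm across and 104 mm high with coloured sweets, a wire latch (front) and hinge sticking out up to 8 mm; z up.
- mug: Empty blue enamel mug, 84 mm across, 82 mm high, loose, handle at its +y. Origin at the centre of its underside.
- phone_clamp: Grey aluminium phone clamp on a round foot 90 mm across, 125 mm high, fixed at the left. Origin at the centre of its underside.
Things that resemble listed ones, but are neither listed nor needed, are in the scene too. What is shaped like the part that bears orange_torch_center but turquoise is not meant.

How it is judged:
By the outcome, as a careful person would: the job done as asked, in the order asked, and still so for the second after the job is handed in, while the arm keeps its last pose, push and grip.
It also fails if it takes over 54 s, if anything falls off the work surface, if the arm or the gripper's body presses on something with over 40 N, if the wrist force passes 120 N, or if a joint passes its speed limit or range.

### The arm

A 6-joint arm with a two-finger parallel gripper is mounted at the origin on the work surface. World frame = base frame: x ahead of the robot, y to its left, z up, the work surface at z = 0. Lengths are in mm, angles in rad, forces in N, time in s.
With the tool pointing down it reaches from about 275 to 1000 mm from the base axis. Payload 8.4 kg.
Tool frame: the origin (TCP) lies between the finger pads; the fingertips stand 22 mm ahead of it and the grasp point (between the pads) lies 3 mm ahead of it; z points along the fingers, y is the line along which they close (so a half turn about z gives the same grasp; the last joint's range is limited). The gripper opens to 85 mm and grips with 20 to 120 N. Pads are 22 mm wide; open, the fingers measure 114 mm over their backs; the gripper's body (76 mm by 85 mm) begins 54 mm behind the grasp point. The pads swing forward as they close: fully open they stand 13 mm farther back than shut.
Start: joints at [1.306, 0.353, 1.633, -0, 1.155, -0.002], TCP at [162.364, 603.544, 253.281] pointing down, gripper open.
Joint ranges: [-2.63, 2.63], [-0.92, 2.1], [0.06, 2.66], [-1.3, 4.44], [0, 2.69], [-3.02, 3.02]. Speed limits (rad/s): [2.22, 2.22, 2.79, 3.14, 3.14, 3.14].

### API

Orientations are given as [roll, pitch, yaw] about the fixed x, y, z axes, in that order (R = Rz(yaw) Ry(pitch) Rx(roll)).
In Python, from rig import r, grab_frame gives the robot as it stands.
- The arm moves only by the shell command python3 -m inch 'ROWS' [FORCE]. ROWS is JSON, a list of rows, each a list of 7 numbers: the turn, a rotation vector about the tool's x, y, z as a fraction of full scale, then the shift along the tool's x, y, z as a fraction of full scale, then the closure, from 0 (fully open) to 1 (shut). In form: [[rx, ry, rz, dx, dy, dz, fingers], ...]. A call has 1 to 8 rows; each row shifts and turns the commanded pose from where the row before left it, along the tool's axes as they then stand; what a row does not reach is not made up. Full scale, the value 1, is 2.5 cm for a shift and pi rad for a turn. A row lasts 1/12 s, in which the tool goes at most 41.7 mm and 7.16 degrees, less where a joint would pass 70% of its speed; a pose out of reach is approached as far as the arm can. A call with a number of a shift or a turn outside -1 to 1 is refused whole. A call with a gripper value outside its range is refused whole. The fingers move at their own pace and stop on an object; FORCE is the grip in N (left out, the last holds). Time passes only in rows, so rows that do not move let the fingers close. It gives the time, the measured TCP pose, the force, the opening and the grip force at its end, in the units of the state.
- r.sense(): the state, without advancing time (a new reading comes with each control period).
- grab_frame(name): name is "side" or "top"; returns a dict with "pixels" (384x512x3 uint8, red, green, blue), "z_map" (384x512 float32, mm along the optical axis (not along the pixel's ray), 0 where there is no reading), "vertical_fov" (degrees; the focal length in pixels is half the picture's height over the tangent of half this angle, whatever the lens; pixels are square), "cx", "cy" (the principal point, pixels), "dist" ([k1, k2, p1, p2, k3] as OpenCV has them; the pictures are not rectified), "cam_to_world" (4x4, takes a point from camera to world coordinates). Camera axes: x right, y down, z forward; pixel columns grow to the right and rows downward; lengths in mm; the calibration is good to about 2 mm. A picture is of the moment at which its call begins.
- r.sign_off(): hands the job in; it is judged then, once.
The state is a dict: "clock": time; "qpos": joint angles; "qvel": joint speeds; "joint_efforts": joint torques, N m; "eef_pos": TCP position; "tcp_rot": TCP orientation; "contact_force": force on the tool from outside, world axes, zero at the start; "wrist_torque": the same for the moment, N m; "opening": opening from 0.0 (shut) to 1.0 (fully open); "grasp_force": force on a finger pad.
Only numpy, scipy, OpenCV 4.12 (cv2) and the standard library are available. Lean on these libraries where they do the work, as an engineer would, in place of code of your own. Each camera call takes 0.05 s, during which the arm holds its last target. There are 200 camera calls.

## Working session

There is one attempt and no reset: what is moved stays moved. The work goes in short steps, Python scripts to look and compute and a shell command to move; the robot and the scene stay as the last step left them, time stands still between calls to the robot, and variables do not carry over. Pictures are saved under pics/ and viewed, at most 10 in all, crops included, and the job is handed in when it is done.

```bash
ls; mkdir -p pics; python3 - <<'E'
from rig import r, grab_frame
import cv2,numpy as np,pickle
for n in("side","top"):
    f=grab_frame(n); pickle.dump(f,open(n+".pkl","wb"))
    cv2.imwrite(f"pics/{n}0.png",f["pixels"][:,:,::-1]); print(n,f["vertical_fov"],f["cx"],f["cy"],f["dist"],np.round(f["cam_to_world"],3).tolist())
print(r.sense())
E
```

```text
pics
side 45.97505277287041 256.1251500728159 194.2222429394255 [-0.00780519  0.          0.          0.          0.        ] [[0.827, -0.428, 0.365, 167.109], [-0.563, -0.635, 0.53, -478.384], [0.005, -0.643, -0.766, 930.316], [0.0, 0.0, 0.0, 1.0]]
top 56.15557278348996 255.67954163044303 191.38248593536738 [-0.09304436  0.          0.          0.          0.        ] [[0.033, -0.974, 0.224, 351.51], [-0.999, -0.033, 0.003, 96.372], [0.004, -0.224, -0.975, 1109.642], [0.0, 0.0, 0.0, 1.0]]
{'clock': 0.1, 'qpos': array([ 1.30562973e+00,  3.53589933e-01,  1.63406301e+00, -2.36040424e-05,
        1.15521322e+00, -2.41774689e-03]), 'qvel': array([-0.00066478, -0.00178766, -0.00129113, -0.00170879, -0.0003755 ,
        0.00025277]), 'joint_efforts': array([-1.00868085e-03, -6.06358409e+01, -3.42817211e+01,  6.75209230e-05,
        3.95436931e-03, -5.10882694e-05]), 'eef_pos': array([162.24586163, 603.15270241, 252.62845723]), 'tcp_rot': array([-3.14031910e+00,  1.85036586e-05,  2.87885336e+00]), 'contact_force': array([-0.19470896,  0.20659776, -0.69997626]), 'wrist_torque': array([ 0.03170762, -0.00187181, -0.08604938]), 'grasp_force': 0.0, 'opening': 0.9990078383063389}
```

View pics/side0.png

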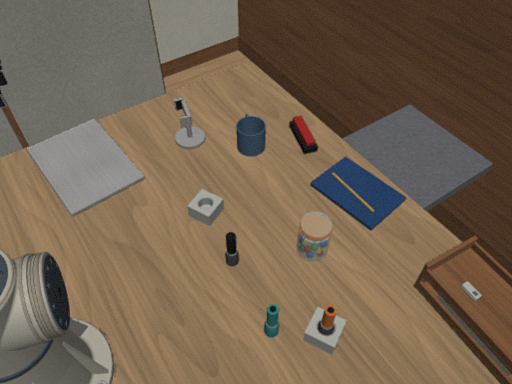

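View pics/top0.png

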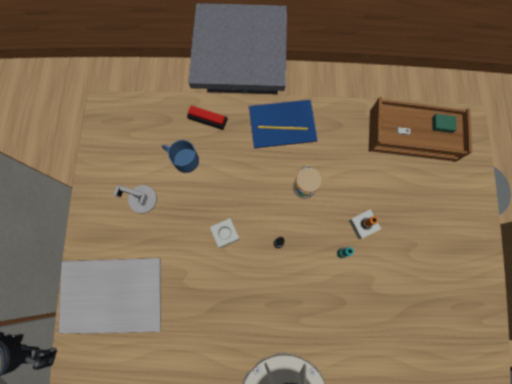

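Side view: black torch about (232,250), empty cup (206,206), orange torch in its cup (327,325), turquoise decoy (272,320), jar (314,236), mug (251,136). Top view: black (279,242), empty cup (225,233), orange (369,222), decoy (346,252), jar (308,181).

```bash
cat > h.py <<'E'
import numpy as np,cv2
from scipy.optimize import least_squares
def K(f):
    F=192/np.tan(np.radians(f["vertical_fov"])/2); return np.array([[F,0,f["cx"]],[0,F,f["cy"]],[0,0,1]])
def cloud(f):
    v,u=np.mgrid[:384,:512]; z=f["z_map"].astype(float)
    n=cv2.undistortPoints(np.stack([u,v],-1).reshape(-1,1,2).astype(float),K(f),np.array(f["dist"])).reshape(384,512,2)
    c=np.dstack([n[...,0]*z,n[...,1]*z,z]); T=f["cam_to_world"]; w=c@T[:3,:3].T+T[:3,3]; w[z==0]=np.nan; return w
def proj(f,P):
    T=np.linalg.inv(f["cam_to_world"]); return cv2.projectPoints(np.atleast_2d(P).astype(float),cv2.Rodrigues(T[:3,:3])[0],T[:3,3],K(f),np.array(f["dist"]))[0][:,0]
def circ(p,R,c0):
    s=least_squares(lambda c:np.hypot(*(p[:,:2]-c).T)-R,c0,loss="soft_l1",f_scale=1.5); return s.x,np.median(np.abs(s.fun))
E
python3 - <<'E'
from h import *; import pickle
F={n:pickle.load(open(n+".pkl","rb")) for n in("side","top")}
px={"black":((232,250),(279,242),35),"cupE":((206,206),(225,233),50),"orange":((327,325),(369,222),50),"jar":((314,236),(308,181),60),"mug":((251,136),(183,156),60),"turq":((272,320),(346,252),35)}
C={n:cloud(f) for n,f in F.items()}
for n in C: z=C[n][...,2]; print(n,"desk z",np.nanmedian(z[200:300,130:200]))
for k,(s,t,h) in px.items():
  for n,(u,v) in(("side",s),("top",t)):
    w=C[n][v-h:v+h,max(u-h,0):u+h]; im=F[n]["pixels"][v-h:v+h,u-h:u+h].reshape(-1,3); w=w.reshape(-1,3)
    c=C[n][v-3:v+4,u-3:u+4].reshape(-1,3); c=np.nanmedian(c,0)
    m=(w[:,2]>8)&(np.hypot(*(w[:,:2]-c[:2]).T)<65); p=w[m]
    print(k,n,"seed",c.round(),"N",len(p),"zmax",np.percentile(p[:,2],[90,98]).round(1))
    b=None
    if k in("black","orange","turq"):
        zt=np.nanmax(p[:,2]); t_=p[p[:,2]>zt-4]; print("  tail",zt.round(1),len(t_),t_.mean(0).round(1)); b=p[(p[:,2]>zt-55)&(p[:,2]<zt-5)]; print("  axis",len(b),circ(b[np.hypot(*(b[:,:2]-t_.mean(0)[:2]).T)<25],12,t_.mean(0)[:2]))
    if k in("cupE","orange"):
        q=p[(abs(p[:,2]-40)<4)]; rr=cv2.minAreaRect(q[:,:2].astype(np.float32)); print("  block",len(q),np.median(q[:,2]),rr)
    if k=="jar":
        b=p[(p[:,2]>20)&(p[:,2]<75)]; t_=p[p[:,2]>95]; print("  top",t_.mean(0).round(1),cv2.minEnclosingCircle(t_[:,:2].astype(np.float32)),"axis",circ(b,38,t_.mean(0)[:2]))
    if k=="mug": print("  ",circ(p[(p[:,2]>20)&(p[:,2]<78)],42,p.mean(0)[:2]))
E
```

```text
side desk z -1.3211886889463358
top desk z 0.2947195641553435
black side seed [442.  15.  63.] N 356 zmax [104.1 105.9]
  tail 107.2 60 [445.9  23.8 104.6]
  axis 133 (array([446.56362504,  25.60951736]), np.float64(0.5575831024735507))
black top seed [440.  30. 104.] N 110 zmax [106.  108.1]
  tail 109.1 24 [443.4  26.6 106.4]
  axis 36 (array([444.01678858,  26.6225591 ]), np.float64(1.0815912280742603))
cupE side seed [475. 199.  10.] N 773 zmax [39.8 41.4]
  block 379 38.40695034233033 ((470.15325927734375, 188.0619354248047), (68.5615463256836, 68.03782653808594), 26.30817222595215)
cupE top seed [470. 190.  10.] N 491 zmax [41.7 43.2]
  block 356 39.465139793263006 ((468.28582763671875, 190.87232971191406), (66.40950012207031, 66.0656967163086), 25.609054565429688)
orange side seed [ 502. -246.   69.] N 1261 zmax [106.3 115.2]
  tail 117.2 91 [ 510.5 -237.8  114.7]
  axis 146 (array([ 511.07580243, -237.39324721]), np.float64(0.4844947133893358))
  block 681 38.96907294518053 ((510.40985107421875, -237.96339416503906), (67.68204498291016, 65.94721221923828), 27.10719871520996)

[... 663 characters left out ...]
38378906) axis (array([624.31787892, -52.73480343]), np.float64(0.2992553708457848))
mug side seed [683. 296.  70.] N 596 zmax [77.2 81.5]
   (array([702.93065615, 327.11472402]), np.float64(1.1187502073565874))
mug top seed [715. 339.   4.] N 563 zmax [80.7 83.6]
   (array([700.16362162, 329.18037571]), np.float64(2.1528190362686814))
turq side seed [ 415. -178.   77.] N 400 zmax [104.8 106.4]
  tail 108.0 59 [ 421.7 -170.1  105.3]
  axis 147 (array([ 422.67109501, -168.88023071]), np.float64(0.45798990485445934))
turq top seed [ 418. -160.  102.] N 146 zmax [106.4 108.3]
  tail 109.0 32 [ 423.6 -167.   106.7]
  axis 51 (array([ 422.86596772, -166.64703525]), np.float64(0.5774812815877404))
```

```bash
cat >> h.py <<'E'
from scipy.spatial.transform import Rotation as Ro
def go(r,target):
    s=r.sense(); R=Ro.from_euler("xyz",s["tcp_rot"]).as_matrix()
    d=R.T@(np.array(target)-s["eef_pos"]); print("t",round(s["clock"],2),"pos",s["eef_pos"].round(1),"rpy",s["tcp_rot"].round(4),"q",s["qpos"].round(2),"shift units",(d/25).round(3),"F",s["contact_force"].round(1),"grip",round(s["grasp_force"],1),round(s["opening"],3))
E
python3 -m inch '[[0,0,0.0315,0,0,0,0],[0,0,0.0315,0,0,0,0],[0,0,0.0315,0,0,0,0],[0,0,0,-0.5,-0.3,0,0],[0,0,0,-0.9,-0.55,0,0],[0,0,0,-0.9,-0.55,0,0],[0,0,0,-0.9,-0.55,0,0],[0,0,0,-0.9,-0.55,0,0]]' 60
python3 - <<'E'
from h import *; from rig import r
go(r,[445.2,26,200])
E
```

```text
clock: 0.77
eef_pos: [216.4, 494.1, 252.9]
tcp_rot: [-3.141, 0.0, 2.585]
contact_force: [0.5, -0.4, 0.3]
opening: 1.0
grasp_force: 0.0
t 0.77 pos [216.4 494.1 252.9] rpy [-3.1406e+00  3.0000e-04  2.5851e+00] q [ 1.16  0.22  1.82 -0.    1.1   0.14] shift units [-17.66  -11.062   2.131] F [ 0.5 -0.4  0.3] grip 0.0 1.0
```

```bash
python3 -m inch '[[0,0,0,-0.9,-0.56,0.1,0],[0,0,0,-0.9,-0.56,0.1,0],[0,0,0,-0.9,-0.56,0.1,0],[0,0,0,-0.9,-0.56,0.1,0],[0,0,0,-0.9,-0.56,0.1,0],[0,0,0,-0.9,-0.56,0.1,0],[0,0,0,-0.9,-0.56,0.1,0],[0,0,0,-0.9,-0.56,0.1,0]]' >/dev/null
python3 -m inch '[[0,0,0,-0.9,-0.56,0.1,0],[0,0,0,-0.9,-0.56,0.1,0],[0,0,0,-0.9,-0.56,0.1,0],[0,0,0,-0.9,-0.56,0.1,0],[0,0,0,-0.9,-0.56,0.1,0],[0,0,0,-0.9,-0.56,0.1,0],[0,0,0,-0.6,-0.3,0,0],[0,0,0,-0.3,-0.2,0,0]]' >/dev/null
python3 -m inch '[[0,0,0,0,0,0,0],[0,0,0,0,0,0,0]]' >/dev/null
python3 - <<'E'
from h import *; from rig import r
go(r,[445.2,26,200])
E
```

```text
t 2.27 pos [391.  140.1 218.2] rpy [-3.1415e+00 -4.0000e-04  2.5815e+00] q [ 0.34  0.06  2.09  0.    0.99 -0.67] shift units [-4.262 -2.714  0.727] F [-0.2  0.8  0.6] grip 0.0 1.0
```

```bash
python3 -m inch '[[0,0,0,-0.8,-0.5,0.1,0],[0,0,0,-0.9,-0.55,0.1,0],[0,0,0,-0.9,-0.55,0.1,0],[0,0,0,-0.8,-0.55,0.1,0],[0,0,0,-0.6,-0.4,0.1,0],[0,0,0,-0.26,-0.16,0.1,0],[0,0,0,0,0,0,0],[0,0,0,0,0,0,0]]' >/dev/null
python3 - <<'E'
from h import *; from rig import r, grab_frame
go(r,[445.2,26,83])
f=grab_frame("side"); cv2.imwrite("pics/side1.png",cv2.resize(f["pixels"][130:330,120:370,::-1],None,fx=3,fy=3))
E
```

```text
t 2.93 pos [445.1  27.2 203.1] rpy [-3.1414e+00 -1.0000e-03  2.5820e+00] q [ 0.06  0.13  2.05  0.    0.96 -0.95] shift units [-0.033 -0.037  4.803] F [-0.2  0.1 -0. ] grip 0.0 1.0
```

View pics/side1.png

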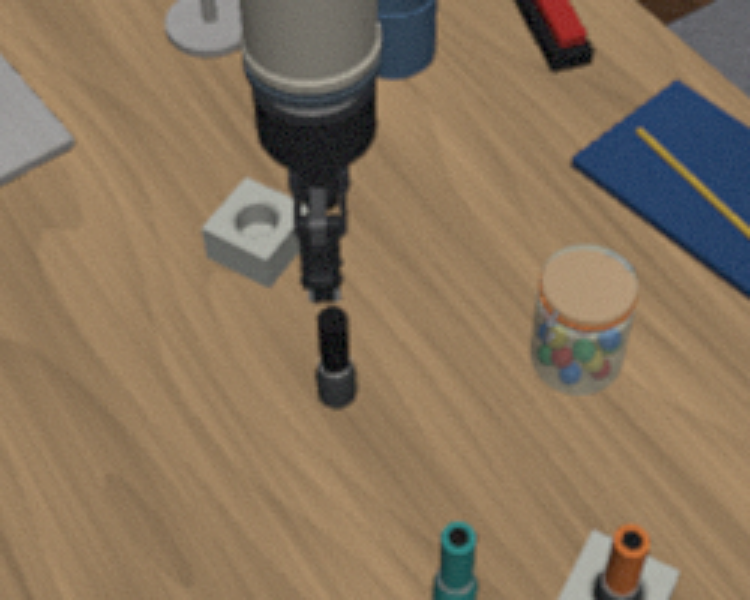

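Gripper stands over the black torch (crop pixel 333,315; tips about 322,295), the fingers are seen end-on. Descend.

```bash
python3 - <<'E'
from h import *; import pickle
f=pickle.load(open("side.pkl","rb"))
print((proj(f,[[445,26,105],[445,26,0],[445,26,181],[445,26,194]])-[120,130])*3)
E
python3 -m inch '[[0,0,0,-0.03,-0.03,0.6,0],[0,0,0,0,0,0.8,0],[0,0,0,0,0,0.8,0],[0,0,0,0,0,0.8,0],[0,0,0,0,0,0.8,0],[0,0,0,0,0,0.6,0],[0,0,0,0,0,0.4,0],[0,0,0,0,0,0,0]]' 
python3 - <<'E'
from h import *; from rig import r, grab_frame
go(r,[445.2,26,83])
f=grab_frame("side"); cv2.imwrite("pics/side2.png",cv2.resize(f["pixels"][180:290,160:300,::-1],None,fx=4,fy=4))
E
```

```text
[[329.33358531 317.09607111]
 [334.57335189 392.65142219]
 [324.98547648 254.35136595]
 [324.18762182 242.83344426]]
clock: 3.65
eef_pos: [444.5, 26.2, 81.9]
tcp_rot: [-3.14, -0.003, 2.583]
contact_force: [-0.2, 0.5, 0.8]
opening: 0.999
grasp_force: 0.0
t 3.65 pos [444.5  26.2  81.9] rpy [-3.1400e+00 -2.5000e-03  2.5832e+00] q [ 0.06  0.34  2.14  0.    0.66 -0.96] shift units [-0.029  0.009 -0.045] F [-0.2  0.5  0.8] grip 0.0 0.999
```

View pics/side2.png

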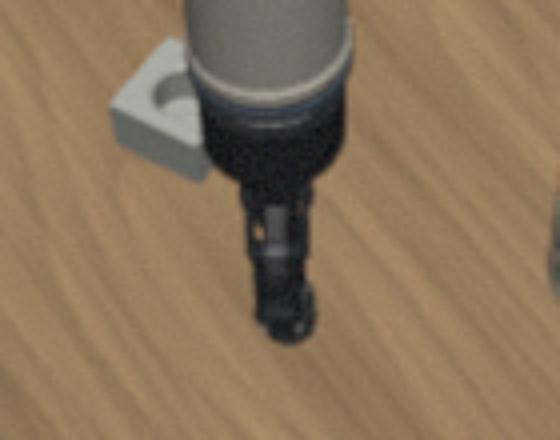

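The finger straddles the torch, whose head shows at (290,320). Close gently.

```bash
python3 -m inch '[[0,0,0,0,0,0,0.4],[0,0,0,0,0,0,0.6],[0,0,0,0,0,0,0.7],[0,0,0,0,0,0,0.8],[0,0,0,0,0,0,0.9],[0,0,0,0,0,0,1],[0,0,0,0,0,0,1],[0,0,0,0,0,0,1]]' 50
python3 -m inch '[[0,0,0,0,0,0,1],[0,0,0,0,0,-0.2,1],[0,0,0,0,0,-0.4,1],[0,0,0,0,0,-0.6,1],[0,0,0,0,0,-0.8,1],[0,0,0,0,0,-0.8,1],[0,0,0,0,0,-0.5,1],[0,0,0,0,0,0,1]]'
python3 - <<'E'
from h import *; from rig import r, grab_frame
go(r,[469.3,189.5,165])
import pickle
for n in("side","top"):
    f=grab_frame(n); w=cloud(f); u,v=proj(f,[445,26,115])[0].astype(int)
    p=w[v-45:v+60,u-45:u+45].reshape(-1,3); p=p[(np.hypot(p[:,0]-445,p[:,1]-26)<24)&(p[:,2]>20)&(p[:,2]<105)]; print(n,len(p),np.percentile(p[:,2],[1,5,50]).round(1) if len(p) else "")
    b=p[p[:,2]<p[:,2].min()+35]; print(circ(b,16,[445,26]) if len(b) else "")
    if n=="side": cv2.imwrite("pics/side3.png",cv2.resize(f["pixels"][150:290,130:330,::-1],None,fx=4,fy=4))
E
```

```text
clock: 4.37
eef_pos: [446.3, 25.2, 83.8]
tcp_rot: [3.141, 0.001, 2.582]
contact_force: [-1.0, 0.3, 6.6]
opening: 0.27
grasp_force: 48.5
clock: 5.03
eef_pos: [447.5, 25.4, 168.8]
tcp_rot: [3.139, 0.004, 2.582]
contact_force: [0.8, 0.4, -1.6]
opening: 0.267
grasp_force: 48.9
t 5.03 pos [447.5  25.4 168.8] rpy [3.1388 0.004  2.5819] q [ 0.05  0.19  2.08  0.    0.87 -0.96] shift units [2.746 6.026 0.159] F [ 0.8  0.4 -1.6] grip 48.9 0.267
side 64 [85.2 86.6 95.8]
(array([448.07326038,  25.09560372]), np.float64(0.3809576739498546))
top 0 Traceback (most recent call last):
  File "<stdin>", line 7, in <module>
    return umr_minimum(a, axis, None, out, keepdims, initial, where)
ValueError: zero-size array to reduction operation minimum which has no identity
```

View pics/side3.png

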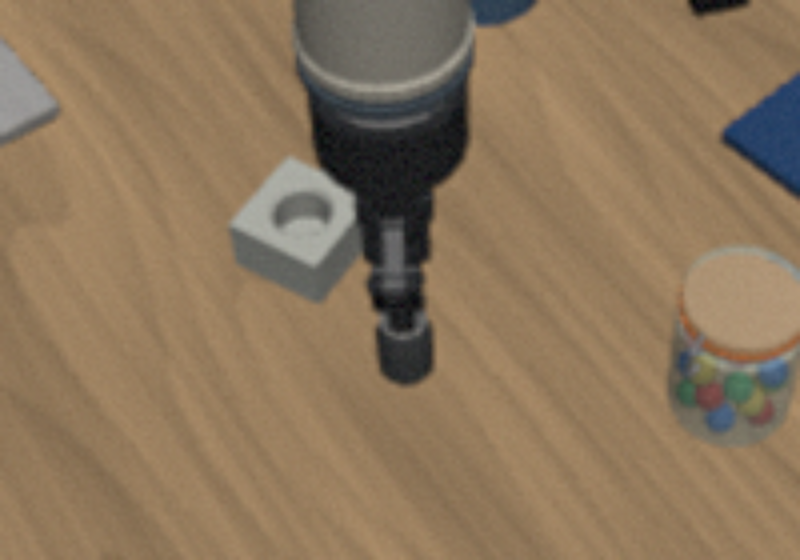

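The black torch hangs straight from the gripper (head at about 405,350), cup bore at (303,215). Move over the empty cup.

```bash
python3 -m inch '[[0,0,0,0.18,0.4,0,1],[0,0,0,0.32,0.7,0,1],[0,0,0,0.41,0.92,0,1],[0,0,0,0.41,0.92,0,1],[0,0,0,0.41,0.92,0,1],[0,0,0,0.41,0.9,0,1],[0,0,0,0.3,0.66,0,1],[0,0,0,0.18,0.4,0,1]]' >/dev/null
python3 -m inch '[[0,0,0,0.09,0.2,0,1],[0,0,0,0,0,0,1],[0,0,0,0,0,0,1],[0,0,0,0,0,0,1]]' >/dev/null
python3 - <<'E'
from h import *; from rig import r, grab_frame
import pickle
go(r,[470,189,160])
f=grab_frame("side"); w=cloud(f); p=w.reshape(-1,3); p=p[(np.hypot(p[:,0]-470,p[:,1]-189)<22)&(p[:,2]>75)&(p[:,2]<118)]
h=p.copy(); print("head",len(h),h[:,2].min().round(1),circ(h,16,[470,189]))
for lo in(80,95,107): q=h[(h[:,2]>lo)&(h[:,2]<lo+12)]; print(lo,len(q),circ(q,16,[470,189]) if len(q)>5 else"")
# bore from initial pictures: top-face mask, hole centre from floor + rim
for n in("side","top"):
    g=pickle.load(open(n+".pkl","rb")); g0=g["pixels"].astype(int)
    w=cloud(g); c=np.array([470.15,188.06] if n=="side" else [468.3,190.9])
    m=(abs(w[...,2]-40)<5)&(np.hypot(w[...,0]-c[0],w[...,1]-c[1])<50)
    cn,hi=cv2.findContours(m.astype(np.uint8),cv2.RETR_CCOMP,cv2.CHAIN_APPROX_NONE)
    for k,cc in enumerate(cn):
        if hi[0][k][3]>=0 and len(cc)>12:
            pts=w[cc[:,0,1],cc[:,0,0]]; (e,ax,_)=cv2.fitEllipse(cc); z0=39
            T=g["cam_to_world"]; nn=cv2.undistortPoints(np.array([[e]]),K(g),np.array(g["dist"]))[0,0]; d=T[:3,:3]@[*nn,1]; print(n,"hole",e,ax,(T[:3,3]+d*(z0-T[2,3])/d[2]).round(1))
cv2.imwrite("pics/side4.png",cv2.resize(f["pixels"][130:260,150:290,::-1],None,fx=4,fy=4))
E
```

```text
t 6.13 pos [468.  187.9 165.5] rpy [-3.1407e+00 -4.0000e-04  2.5813e+00] q [ 0.38  0.28  1.97 -0.    0.9  -0.63] shift units [-0.047  0.079  0.219] F [ 0.3 -0.6  0.6] grip 49.0 0.27
head 133 80.6 (array([468.21212831, 187.45426497]), np.float64(0.8341852955872522))
80 31 (array([468.19375599, 187.23070875]), np.float64(0.5385947852559383))
95 43 (array([467.99707011, 187.46628303]), np.float64(0.715656386025703))
107 49 (array([468.52712574, 187.69107889]), np.float64(1.15020151101829))
side hole (205.17904663085938, 203.0076904296875) (12.285279273986816, 15.832746505737305) [469.  186.1  39. ]
top hole (223.92970275878906, 232.55712890625) (12.71458911895752, 13.456506729125977) [468.2 190.2  39. ]
```

View pics/side4.png

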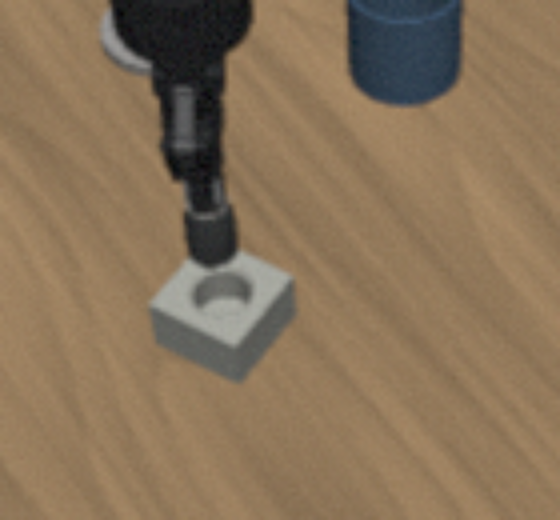

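Torch head hangs at (213,235) just over the bore (222,292). Descend slowly, watching force.

```bash
python3 -m inch '[[0,0,0,-0.04,0.08,0.3,1],[0,0,0,0,0,0.4,1],[0,0,0,0,0,0.4,1],[0,0,0,0,0,0.2,1],[0,0,0,0,0,0.1,1],[0,0,0,0,0,0.1,1],[0,0,0,0,0,0.1,1],[0,0,0,0,0,0,1]]' 
python3 -m inch '[[0,0,0,0,0,0.1,1],[0,0,0,0,0,0.1,1],[0,0,0,0,0,0.1,1],[0,0,0,0,0,0.1,1],[0,0,0,0,0,0.0,1]]' 
python3 - <<'E'
from h import *; from rig import r
go(r,[469.8,188.9,93.8])
print(r.sense()["wrist_torque"])
E
```

```text
clock: 6.85
eef_pos: [470.1, 190.0, 125.4]
tcp_rot: [-3.141, -0.0, 2.582]
contact_force: [0.1, -0.9, -0.4]
opening: 0.268
grasp_force: 49.0
clock: 7.27
eef_pos: [470.0, 189.9, 115.3]
tcp_rot: [-3.141, -0.0, 2.582]
contact_force: [-0.2, 0.4, -0.5]
opening: 0.266
grasp_force: 49.0
t 7.27 pos [470.  189.9 115.3] rpy [-3.1411e+00 -4.0000e-04  2.5820e+00] q [ 0.38  0.36  2.   -0.    0.79 -0.63] shift units [-0.014 -0.037  0.861] F [-0.2  0.4 -0.5] grip 49.0 0.266
[ 0.00898808 -0.02840921  0.00129099]
```

```bash
python3 -m inch '[[0,0,0,0,0,0.12,1],[0,0,0,0,0,0.12,1],[0,0,0,0,0,0.12,1],[0,0,0,0,0,0.12,1],[0,0,0,0,0,0.12,1],[0,0,0,0,0,0.08,1],[0,0,0,0,0,0.06,1],[0,0,0,0,0,0,1]]' 
python3 -m inch '[[0,0,0,0,0,0.04,1],[0,0,0,0,0,0.04,1],[0,0,0,0,0,0,1]]'
```

```text
clock: 7.93
eef_pos: [470.1, 189.9, 96.9]
tcp_rot: [-3.141, -0.0, 2.582]
contact_force: [-0.1, 0.1, -1.0]
opening: 0.269
grasp_force: 49.0
clock: 8.18
eef_pos: [470.3, 190.0, 95.2]
tcp_rot: [3.142, 0.0, 2.582]
contact_force: [0.0, 0.3, -0.1]
opening: 0.267
grasp_force: 49.0
```

```bash
python3 -m inch '[[0,0,0,0,0,0.03,1],[0,0,0,0,0,0.03,1],[0,0,0,0,0,0,1]]'
python3 -m inch '[[0,0,0,0,0,0.03,1],[0,0,0,0,0,0.0,1]]'
```

```text
clock: 8.43
eef_pos: [470.4, 190.0, 93.9]
tcp_rot: [3.141, 0.0, 2.582]
contact_force: [-0.6, 1.0, -0.1]
opening: 0.268
grasp_force: 49.2
clock: 8.6
eef_pos: [470.6, 190.1, 93.8]
tcp_rot: [3.141, 0.0, 2.582]
contact_force: [-2.2, 0.3, 9.6]
opening: 0.27
grasp_force: 49.9
```

Seated (contact at the predicted height). Release and retreat.

```bash
python3 -m inch '[[0,0,0,0,0,0,0.65],[0,0,0,0,0,0,0.5],[0,0,0,0,0,0,0.3],[0,0,0,0,0,0,0.1],[0,0,0,0,0,0,0],[0,0,0,0,0,0,0],[0,0,0,0,0,0,0],[0,0,0,0,0,0,0]]'
python3 -m inch '[[0,0,0,0,0,-0.3,0],[0,0,0,0,0,-0.6,0],[0,0,0,0,0,-0.8,0],[0,0,0,0,0,-0.9,0],[0,0,0,0,0,-0.9,0],[0,0,0,0,0,-0.7,0],[0,0,0,0,0,-0.3,0],[0,0,0,0,0,0,0]]'
python3 - <<'E'
from h import *; from rig import r
go(r,[510,-236.7,205])
E
```

```text
clock: 9.27
eef_pos: [470.3, 190.0, 93.0]
tcp_rot: [-3.142, -0.0, 2.582]
contact_force: [0.9, 0.6, 0.1]
opening: 1.0
grasp_force: 0.0
clock: 9.93
eef_pos: [471.3, 190.4, 207.6]
tcp_rot: [3.139, 0.002, 2.582]
contact_force: [-0.9, 0.4, 1.3]
opening: 1.001
grasp_force: 0.0
t 9.93 pos [471.3 190.4 207.6] rpy [3.1386e+00 2.2000e-03 2.5819e+00] q [ 0.38  0.22  1.93 -0.    0.99 -0.63] shift units [-10.382 -13.654   0.085] F [-0.9  0.4  1.3] grip 0.0 1.001
```

```bash
python3 -m inch '[[0,0,0,-0.38,-0.5,0,0],[0,0,0,-0.7,-0.92,0,0],[0,0,0,-0.7,-0.92,0,0],[0,0,0,-0.7,-0.92,0,0],[0,0,0,-0.7,-0.92,0,0],[0,0,0,-0.7,-0.92,0,0],[0,0,0,-0.7,-0.92,0,0],[0,0,0,-0.7,-0.92,0,0]]' >/dev/null
python3 -m inch '[[0,0,0,-0.7,-0.92,0,0],[0,0,0,-0.7,-0.92,0,0],[0,0,0,-0.7,-0.92,0,0],[0,0,0,-0.7,-0.92,0,0],[0,0,0,-0.7,-0.92,0,0],[0,0,0,-0.7,-0.92,0,0],[0,0,0,-0.7,-0.92,0,0],[0,0,0,-0.5,-0.7,0,0]]' >/dev/null
python3 -m inch '[[0,0,0,-0.3,-0.4,0,0],[0,0,0,0,0,0,0],[0,0,0,0,0,0,0]]'
python3 - <<'E'
from h import *; from rig import r,grab_frame
go(r,[510,-236.7,93.5])
for n in("side","top"):
    f=grab_frame(n); w=cloud(f).reshape(-1,3); d=np.hypot(w[:,0]-470,w[:,1]-189)
    t=w[(d<25)&(w[:,2]>105)&(w[:,2]<125)]; b=w[(d<25)&(w[:,2]>55)&(w[:,2]<105)]
    print(n,"black tail",len(t),t.mean(0).round(1),np.percentile(t[:,2],95).round(1),circ(b,12,[470,189]))
E
```

```text
clock: 11.52
eef_pos: [510.1, -262.3, 204.5]
tcp_rot: [3.141, -0.002, 2.581]
contact_force: [-0.9, -0.2, -0.5]
opening: 1.001
grasp_force: 0.0
t 11.52 pos [ 510.1 -262.3  204.5] rpy [ 3.1414e+00 -1.9000e-03  2.5807e+00] q [-0.48  0.33  1.79  0.    1.03 -1.49] shift units [0.54  0.863 4.442] F [-0.9 -0.2 -0.5] grip 0.0 1.001
side black tail 78 [469.2 186.4 112.4] 115.5 (array([470.60277426, 189.7529359 ]), np.float64(0.7507558480431493))
top black tail 59 [467.7 191.2 114. ] 116.9 (array([468.73452791, 191.59929985]), np.float64(0.2212385044824634))
```

Black torch is home (tail at ~115 mm). Align with the orange torch and descend.

```bash
python3 -m inch '[[0,0,0,0.2,0.3,0,0],[0,0,0,0.24,0.36,0,0],[0,0,0,0.1,0.2,0,0],[0,0,0,0,0,0,0],[0,0,0,0,0,0.3,0],[0,0,0,0,0,0.6,0]]' 
python3 - <<'E'
from h import *; from rig import r
go(r,[509.8,-236.7,93.5])
E
```

```text
clock: 12.12
eef_pos: [512.0, -237.3, 184.2]
tcp_rot: [3.141, 0.004, 2.583]
contact_force: [0.1, -0.8, 0.2]
opening: 1.002
grasp_force: 0.0
t 12.12 pos [ 512.  -237.3  184.2] rpy [3.1413 0.0038 2.5828] q [-0.44  0.33  1.83 -0.    0.97 -1.45] shift units [ 0.101 -0.026  3.628] F [ 0.1 -0.8  0.2] grip 0.0 1.002
```

```bash
python3 -m inch '[[0,0,0,0.09,-0.02,0.6,0],[0,0,0,0,0,0.6,0],[0,0,0,0,0,0.6,0],[0,0,0,0,0,0.6,0],[0,0,0,0,0,0.6,0],[0,0,0,0,0,0.4,0],[0,0,0,0,0,0.2,0],[0,0,0,0,0,0,0]]' 
python3 -m inch '[[0,0,0,0,0,0,0.4],[0,0,0,0,0,0,0.6],[0,0,0,0,0,0,0.7],[0,0,0,0,0,0,0.8],[0,0,0,0,0,0,0.9],[0,0,0,0,0,0,1],[0,0,0,0,0,0,1],[0,0,0,0,0,0,1]]' 60
python3 - <<'E'
from h import *; from rig import r
go(r,[509.8,-236.7,93.5])
E
```

```text
clock: 12.78
eef_pos: [507.9, -236.1, 91.8]
tcp_rot: [-3.141, -0.002, 2.582]
contact_force: [-0.7, 0.2, -0.3]
opening: 1.0
grasp_force: 0.0
clock: 13.45
eef_pos: [508.8, -236.6, 93.6]
tcp_rot: [3.142, 0.001, 2.582]
contact_force: [-1.2, -0.7, 5.8]
opening: 0.264
grasp_force: 58.4
t 13.45 pos [ 508.8 -236.6   93.6] rpy [3.1416e+00 9.0000e-04 2.5819e+00] q [-0.44  0.46  1.89 -0.    0.79 -1.45] shift units [-0.035  0.017  0.004] F [-1.2 -0.7  5.8] grip 58.4 0.264
```

```bash
python3 -m inch '[[0,0,0,0,0,-0.1,1],[0,0,0,0,0,-0.2,1],[0,0,0,0,0,-0.3,1],[0,0,0,0,0,-0.4,1],[0,0,0,0,0,-0.5,1],[0,0,0,0,0,-0.7,1],[0,0,0,0,0,-0.7,1],[0,0,0,0,0,-0.7,1]]'
python3 -m inch '[[0,0,0,0,0,-0.7,1],[0,0,0,0,0,-0.7,1],[0,0,0,0,0,-0.7,1],[0,0,0,0,0,-0.6,1],[0,0,0,0,0,-0.4,1],[0,0,0,0,0,0,1],[0,0,0,0,0,0,1]]'
python3 -m inch '[[-0.02,0,0,0,0,0,1],[-0.03,0,0,0,0,0,1],[-0.035,0,0,0,0,0,1],[-0.035,0,0,0,0,0,1],[0,0,0,0,0,0,1]]'
python3 - <<'E'
from h import *; from rig import r
go(r,[512,-232,260])
R=Ro.from_euler("xyz",r.sense()["tcp_rot"]).as_matrix(); print("tool z",R[:,2].round(3))
E
```

```text
clock: 14.12
eef_pos: [508.5, -236.3, 184.7]
tcp_rot: [3.142, 0.0, 2.582]
contact_force: [-0.4, 0.6, -1.2]
opening: 0.265
grasp_force: 58.6
clock: 14.7
eef_pos: [508.6, -236.4, 261.0]
tcp_rot: [3.141, 0.001, 2.582]
contact_force: [-0.1, -0.4, -1.6]
opening: 0.267
grasp_force: 58.6
clock: 15.12
eef_pos: [506.8, -237.4, 258.5]
tcp_rot: [2.759, -0.003, 2.579]
contact_force: [-1.3, -0.9, -2.1]
opening: 0.264
grasp_force: 59.0
t 15.12 pos [ 506.8 -237.4  258.5] rpy [ 2.7593 -0.0032  2.5789] q [-0.66  0.27  1.8   0.42  1.15 -1.85] shift units [-0.06   0.295  0.052] F [-1.3 -0.9 -2.1] grip 59.0 0.264
tool z [ 0.197  0.317 -0.928]
```

```bash
python3 -m inch '[[-0.03,0,0,0,0,0,1],[-0.035,0,0,0,0,0,1],[-0.033,0,0,0,0,0,1],[-0.03,0,0,0,0,0,1],[0,0,0,0,0,0,1],[0,0,0,0,0,0,1],[0,0,0,0,0,0,1]]'
python3 - <<'E'
from h import *; from rig import r,grab_frame
J=np.array([624.3,-53.8,50]); s=r.sense()
R=Ro.from_euler("xyz",s["tcp_rot"]).as_matrix(); a=R[:,2]; L=s["eef_pos"]+83.6*a
print("tool z",a.round(3),"lens",L.round(1),"dist",np.linalg.norm(J-L),"miss",np.linalg.norm(np.cross(J-L,a)),"tilt",np.degrees(np.arccos(-a[2])))
v=R.T@((J-L)/np.linalg.norm(J-L)); print("aim dir in tool",v.round(3))
go(r,J-(212+83.6)*a)
f=grab_frame("side"); cv2.imwrite("pics/side5.png",cv2.resize(f["pixels"][150:370,190:440,::-1],None,fx=2.5,fy=2.5))
for n in("side","top"):
    f=grab_frame(n); w=cloud(f).reshape(-1,3); im=f["pixels"].reshape(-1,3).astype(int); d=w-L
    for R0,c0 in((38,J),):
        m=(np.hypot(w[:,0]-J[0],w[:,1]-J[1])<55)&(w[:,2]>20)&(w[:,2]<75); print(n,"jar",circ(w[m],38,J[:2]))
    x=d@a; rad=np.linalg.norm(d-np.outer(x,a),axis=1); m=(x>-36)&(x<8)&(rad<24); p=w[m]; xx=x[m]
    print("head pts",m.sum(),"lens x max",np.percentile(xx,98).round(1), "mean offset in tool",((p-L)@R).mean(0).round(1))
E
```

```text
clock: 15.7
eef_pos: [508.5, -236.1, 260.1]
tcp_rot: [2.366, -0.002, 2.582]
contact_force: [0.6, -0.2, -0.5]
opening: 0.269
grasp_force: 59.3
tool z [ 0.37   0.594 -0.714] lens [ 539.4 -186.4  200.3] dist 217.71714097277143 miss 7.497873061765946 tilt 44.412842068280376
aim dir in tool [-0.008  0.033  0.999]
t 15.7 pos [ 508.5 -236.1  260.1] rpy [ 2.3664e+00 -1.6000e-03  2.5824e+00] q [-0.83  0.38  1.81  0.77  1.31 -2.19] shift units [-0.072  0.291  0.224] F [ 0.6 -0.2 -0.5] grip 59.3 0.269
side jar (array([624.88513873, -55.01769378]), np.float64(1.572850450770602e-06))
head pts 100 lens x max -3.0 mean offset in tool [  7.3   7.7 -22.2]
top jar (array([624.38135518, -52.86451389]), np.float64(0.2894585537894123))
head pts 147 lens x max -2.5 mean offset in tool [  4.7  12.4 -19.9]
```

View pics/side5.png

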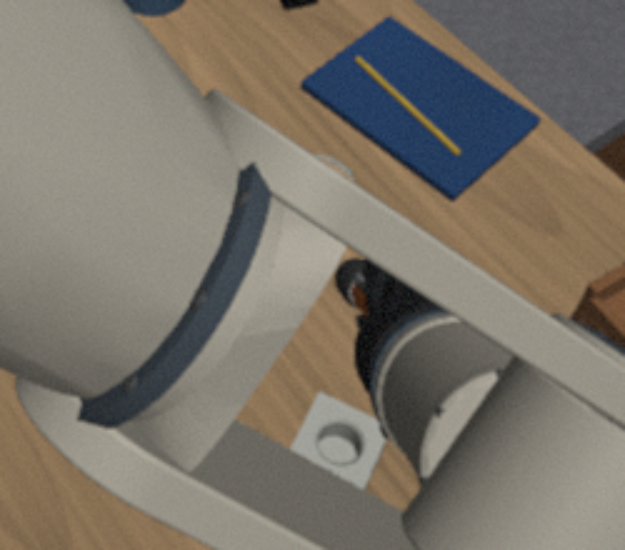

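The orange torch (head at 352,272, orange barrel behind it) is held over the emptied cup (338,440), pointing toward the jar, which the arm partly hides. Fine adjustment of aim.

```bash
python3 -m inch '[[0,0,0,-0.03,0.1,0.07,1],[0,0,0,-0.03,0.12,0.09,1],[0,0,0,-0.01,0.07,0.06,1],[0,0,0,0,0,0,1],[0,0,0,0,0,0,1],[0,0,0,0,0,0,1]]'
python3 - <<'E'
from h import *; from rig import r,grab_frame
J=np.array([624.3,-53.8,50]); s=r.sense()
R=Ro.from_euler("xyz",s["tcp_rot"]).as_matrix(); a=R[:,2]; L=s["eef_pos"]+83.6*a
print("tool z",a.round(3),"lens",L.round(1),"dist",np.linalg.norm(J-L),"miss",np.linalg.norm(np.cross(J-L,a)),"tilt",np.degrees(np.arccos(-a[2])),"qv",abs(s["qvel"]).max())
for n in("side","top"):
    f=grab_frame(n); w=cloud(f).reshape(-1,3); q=(w-L)@R; m=(q[:,2]>-31)&(q[:,2]<-4)&(np.hypot(q[:,0],q[:,1])<24); q=q[m]
    g=lambda v:np.hypot(q[:,0]-v[0]-v[2]*(q[:,2]+16),q[:,1]-v[1]-v[3]*(q[:,2]+16))-16
    o=least_squares(g,[0,0,0,0],loss="soft_l1"); print(n,len(q),"head offset x,y (tool) and slopes",o.x.round(3),np.median(abs(o.fun)).round(2))
    if n=="top": u,v=proj(f,L)[0].astype(int); cv2.imwrite("pics/top6.png",cv2.resize(f["pixels"][110:280,220:450,::-1],None,fx=3,fy=3)); print(u,v)
    w2=w
    for nm,c,R0,lo,hi in(("jar",J[:2],38,20,75),("mug",[701,328],42,20,78)):
        m=(np.hypot(w[:,0]-c[0],w[:,1]-c[1])<(R0+12))&(w[:,2]>lo)&(w[:,2]<hi); print(nm,m.sum(),circ(w[m],R0,c)[0].round(1))
E
```

```text
clock: 16.35
eef_pos: [514.8, -229.6, 261.7]
tcp_rot: [2.363, -0.0, 2.582]
contact_force: [0.3, -0.2, -0.7]
opening: 0.264
grasp_force: 59.3
tool z [ 0.373  0.595 -0.712] lens [ 545.9 -179.8  202.2] dist 212.5728685295563 miss 1.4146468580806777 tilt 44.629838266854335 qv 0.0056496975286516584
side 63 head offset x,y (tool) and slopes [-2.392e+00 -9.450e-01  0.000e+00 -1.000e-03] 0.22
jar 34 [625.2 -54.3]
mug 788 [701.9 326. ]
top 114 head offset x,y (tool) and slopes [ 0.354 -0.417 -0.01   0.016] 0.75
362 200
jar 104 [624.3 -52.8]
mug 373 [700.2 327.8]
```

View pics/top6.png

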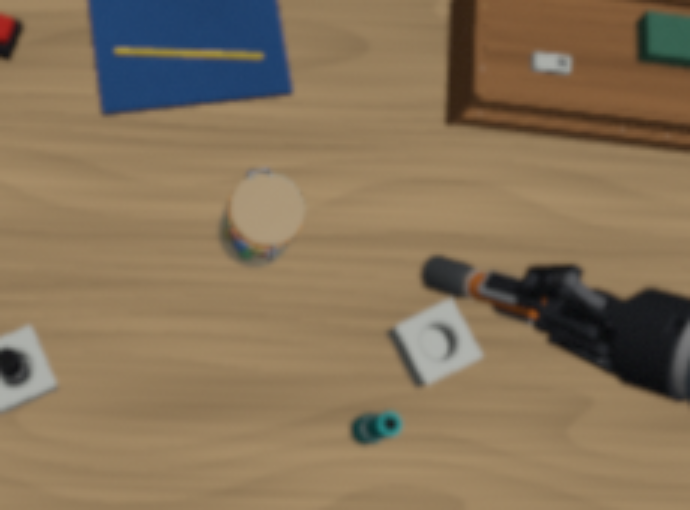

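Top view: the orange torch (head at 445,275) points at the jar (265,212), clear of everything. The black torch sits in its cup (12,365) and the decoy is untouched (377,427). Time to hand in.

```bash
python3 -c "
from rig import r
print(r.sign_off())"
```

```text
the job is handed in; nothing more can be done
None
```

I've handed in the job at about 16.5 s on the clock: the black torch is fully home and released in the empty cup. The orange torch was drawn out after that and is held still, touching nothing, at about 45°, with its lens about 21 cm from the jar's middle and aimed within about 2 mm of it; the jar and mug have not moved.

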